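# Complete the weld-up kit, one part of each type

## Robot

A 6-joint arm with a two-finger parallel gripper is mounted at the origin on the work surface. World frame = base frame: x ahead of the robot, y to its left, z up, the work surface at z = 0. Lengths are in m, angles in rad, forces in N, time in s.
With the tool pointing down it reaches from about 0.375 to 0.9 m from the base axis. Payload 3.1 kg.
Tool frame: the origin (TCP) lies on the centre line of the jaws, within the pads' length; the fingertips stand robot.nose_length ahead of it and the grasp point (between the pads) lies 6 mm ahead of it (robot.nose_length is the distance from the TCP to the fingertips, in m); z points along the fingers, y is the line along which they close (so a half turn about z gives the same grasp; the last joint's range is limited). The gripper opens to 87 mm and grips with 3 to 60 N. Pads are 19 mm wide; open, the fingers measure 117 mm over their backs; the gripper's body (75 mm by 190 mm) begins 51 mm behind the grasp point.
Start: joints at [-1.514, 0.527, 1.433, -0, 1.181, -0.178], TCP at [0.145, -0.608, 0.248] pointing down, gripper open.
Joint ranges: [-3.08, 3.08], [-0.75, 2.2], [0.22, 2.44], [-1.43, 4.57], [0, 2.65], [-2.85, 2.85]. Speed limits (rad/s): [2.79, 2.79, 3.14, 3.14, 3.14, 3.14].

## Interface

Orientations are given as a unit quaternion [x, y, z, w].
In Python, from rig import robot gives the robot as it stands.
- The arm moves only by the shell command python3 -m crank 'ROWS' [FORCE]. ROWS is JSON, one flat list of numbers, 7 for each row, row after row: the shift along the tool's x, y, z in mm, then the turn, a rotation vector about the tool's x, y, z in degrees, then the closure in counts, from 0 (fully open) to 255 (shut). In form: [x, y, z, ax, ay, az, fingers, x, y, z, ax, ay, az, fingers, ...]. A call has exactly 5 rows; each row is the pose to reach, as a shift and turn from the pose commanded when the call began, along the tool's axes at that moment; what a row does not reach only later rows make up. A row lasts 1/12 s, in which the tool goes at most 41.7 mm and 7.16 degrees, less where a joint would pass 70% of its speed; a pose out of reach is approached as far as the arm can. A call with a gripper value outside its range is refused whole. The fingers move at their own pace and stop on an object; FORCE is the grip in N (left out, the last holds). Time passes only in rows, so rows that repeat a pose let the fingers close, or fill a call up. It gives the time, the measured TCP pose, the force, the opening and the grip force at its end, in the units of the state.
- robot.get_obs(): the state, without advancing time (a new reading comes with each control period).
- robot.camera(name): name is "side" or "top"; returns a dict with "pixels" (400x640x3 uint8, red, green, blue), "intrinsics" (3x3 intrinsics, pixels), "extrinsics" (4x4, takes a point from camera to world coordinates). Camera axes: x right, y down, z forward; pixel columns grow to the right and rows downward; lengths in m; the calibration is good to about 2 mm. A picture is of the moment at which its call begins. There is no depth.
- robot.hand_in(): hands the job in; it is judged then, once.
The state is a dict: "time": time; "q": joint angles; "joint_velocities": joint speeds; "joint_torque": joint torques, N m; "position": TCP position; "tool_rot": TCP orientation; "ft_force": force on the tool from outside, world axes, zero at the start; "moment": the same for the moment, N m; "grip_width": finger opening in m; "grip_force": force on a finger pad.
Only numpy, scipy, OpenCV 4.12 (cv2) and the standard library are available. Lean on these libraries where they do the work, as an engineer would, in place of code of your own. Each camera call takes 0.05 s, during which the arm holds its last target. There are 200 camera calls.

## Task

Complete the kit in the blue three-bay tray so that it holds one red bracket, one brass cap and one steel stub shaft, one part to a bay. One part is already in the tray: keep it and do not add a second of its type. Stand each missing part upright on the floor of an empty bay, roughly in the middle, and leave all the spare parts standing where they are on the rubber mat.

Things in the scene. Friction and masses are not known exactly. Their poses are not given: they have to be found in the camera images.
- tray: blue steel tray, fixed, 104 (x) x 302 (y) mm, walls 20 mm high, 4 mm thick; floor 4 mm thick. Two dividers make 3 bays, each 96 x 95 mm inside, centres at y = -99.3, 0, +99.3 mm, x = 0; any bay takes any type, one bay starts filled. Origin: centre of the underside, z up, on the bench top.
- bracket_1: One of two alike: red steel angle bracket, about 320 g: flat base 60 (x) x 50 (y) x 8 mm; upright leaf on its +x edge, 8 mm thick (x), 50 mm wide (y), top 60 mm above the underside, mid-plane at x = +26 mm (grip it across x). Origin: centre of the base's underside, z up. Starts in a bay or in the row on the 4 mm dark rubber mat beyond the tray (its top level with the tray floor).
- cap_1: One of two alike: brass pipe cap, upright, round, about 300 g: skirt 50 mm diameter from 0 to 18 mm (thin copper band), grip 38 mm diameter from 18 to 50 mm above the underside. Origin: centre of the underside, z up its axis. Starts in a bay or in the row on the 4 mm dark rubber mat beyond the tray (its top level with the tray floor).
- shaft_1: One of two alike: bright steel stub shaft, upright, round, about 350 g: flange 54 mm diameter 0 to 10 mm, shaft 28 mm diameter 10 to 60 mm, end 22 mm diameter 60 to 80 mm above the underside. Origin: centre of the flange's underside, z up its axis. Starts in a bay or in the row on the 4 mm dark rubber mat beyond the tray (its top level with the tray floor).
- bracket_2: The other one: red steel angle bracket, about 320 g: flat base 60 (x) x 50 (y) x 8 mm; upright leaf on its +x edge, 8 mm thick (x), 50 mm wide (y), top 60 mm above the underside, mid-plane at x = +26 mm (grip it across x). Origin: centre of the base's underside, z up. Starts in a bay or in the row on the 4 mm dark rubber mat beyond the tray (its top level with the tray floor).
- cap_2: The other one: brass pipe cap, upright, round, about 300 g: skirt 50 mm diameter from 0 to 18 mm (thin copper band), grip 38 mm diameter from 18 to 50 mm above the underside. Origin: centre of the underside, z up its axis. Starts in a bay or in the row on the 4 mm dark rubber mat beyond the tray (its top level with the tray floor).
- shaft_2: The other one: bright steel stub shaft, upright, round, about 350 g: flange 54 mm diameter 0 to 10 mm, shaft 28 mm diameter 10 to 60 mm, end 22 mm diameter 60 to 80 mm above the underside. Origin: centre of the flange's underside, z up its axis. Starts in a bay or in the row on the 4 mm dark rubber mat beyond the tray (its top level with the tray floor).
Not all that is in view belongs to the job. What is shaped like the cap_1 but turquoise is not meant.

How it is judged:
At the end, for the whole second after the job is handed in: Exactly one bracket, cap and shaft in the tray, one per bay, within 35 mm of the bay centre along both tray axes and down on the floor (within 6 mm). Each type's other part is outside the tray, within 30 mm of its start. All six upright within 0.15 rad, at rest (under 20 mm/s) (((x of bracket_1 in the frame of tray between -0.035 and 0.035 m and y of bracket_1 in the frame of tray between -0.136 and 0.136 m and z of bracket_1 in the frame of tray between -0.002 and 0.01 m and distance of bracket_2 from where it was at the start of the episode below 0.03 m and (x of bracket_2 in the frame of tray above 0.06 m or x of bracket_2 in the frame of tray below -0.06 m or y of bracket_2 in the frame of tray above 0.16 m or y of bracket_2 in the frame of tray below -0.16 m)) or (x of bracket_2 in the frame of tray between -0.035 and 0.035 m and y of bracket_2 in the frame of tray between -0.136 and 0.136 m and z of bracket_2 in the frame of tray between -0.002 and 0.01 m and distance of bracket_1 from where it was at the start of the episode below 0.03 m and (x of bracket_1 in the frame of tray above 0.06 m or x of bracket_1 in the frame of tray below -0.06 m or y of bracket_1 in the frame of tray above 0.16 m or y of bracket_1 in the frame of tray below -0.16 m))) and ((x of cap_1 in the frame of tray between -0.035 and 0.035 m and y of cap_1 in the frame of tray between -0.136 and 0.136 m and z of cap_1 in the frame of tray between -0.002 and 0.01 m and distance of cap_2 from where it was at the start of the episode below 0.03 m and (x of cap_2 in the frame of tray above 0.06 m or x of cap_2 in the frame of tray below -0.06 m or y of cap_2 in the frame of tray above 0.16 m or y of cap_2 in the frame of tray below -0.16 m)) or (x of cap_2 in the frame of tray between -0.035 and 0.035 m and y of cap_2 in the frame of tray between -0.136 and 0.136 m and z of cap_2 in the frame of tray between -0.002 and 0.01 m and distance of cap_1 from where it was at the start of the episode below 0.03 m and (x of cap_1 in the frame of tray above 0.06 m or x of cap_1 in the frame of tray below -0.06 m or y of cap_1 in the frame of tray above 0.16 m or y of cap_1 in the frame of tray below -0.16 m))) and ((x of shaft_1 in the frame of tray between -0.035 and 0.035 m and y of shaft_1 in the frame of tray between -0.136 and 0.136 m and z of shaft_1 in the frame of tray between -0.002 and 0.01 m and distance of shaft_2 from where it was at the start of the episode below 0.03 m and (x of shaft_2 in the frame of tray above 0.06 m or x of shaft_2 in the frame of tray below -0.06 m or y of shaft_2 in the frame of tray above 0.16 m or y of shaft_2 in the frame of tray below -0.16 m)) or (x of shaft_2 in the frame of tray between -0.035 and 0.035 m and y of shaft_2 in the frame of tray between -0.136 and 0.136 m and z of shaft_2 in the frame of tray between -0.002 and 0.01 m and distance of shaft_1 from where it was at the start of the episode below 0.03 m and (x of shaft_1 in the frame of tray above 0.06 m or x of shaft_1 in the frame of tray below -0.06 m or y of shaft_1 in the frame of tray above 0.16 m or y of shaft_1 in the frame of tray below -0.16 m))) and ((x of bracket_1 in the frame of tray between -0.035 and 0.035 m and y of bracket_1 in the frame of tray between -0.1343 and -0.0643 m) or (x of cap_1 in the frame of tray between -0.035 and 0.035 m and y of cap_1 in the frame of tray between -0.1343 and -0.0643 m) or (x of shaft_1 in the frame of tray between -0.035 and 0.035 m and y of shaft_1 in the frame of tray between -0.1343 and -0.0643 m) or (x of bracket_2 in the frame of tray between -0.035 and 0.035 m and y of bracket_2 in the frame of tray between -0.1343 and -0.0643 m) or (x of cap_2 in the frame of tray between -0.035 and 0.035 m and y of cap_2 in the frame of tray between -0.1343 and -0.0643 m) or (x of shaft_2 in the frame of tray between -0.035 and 0.035 m and y of shaft_2 in the frame of tray between -0.1343 and -0.0643 m)) and ((x of bracket_1 in the frame of tray between -0.035 and 0.035 m and y of bracket_1 in the frame of tray between -0.035 and 0.035 m) or (x of cap_1 in the frame of tray between -0.035 and 0.035 m and y of cap_1 in the frame of tray between -0.035 and 0.035 m) or (x of shaft_1 in the frame of tray between -0.035 and 0.035 m and y of shaft_1 in the frame of tray between -0.035 and 0.035 m) or (x of bracket_2 in the frame of tray between -0.035 and 0.035 m and y of bracket_2 in the frame of tray between -0.035 and 0.035 m) or (x of cap_2 in the frame of tray between -0.035 and 0.035 m and y of cap_2 in the frame of tray between -0.035 and 0.035 m) or (x of shaft_2 in the frame of tray between -0.035 and 0.035 m and y of shaft_2 in the frame of tray between -0.035 and 0.035 m)) and ((x of bracket_1 in the frame of tray between -0.035 and 0.035 m and y of bracket_1 in the frame of tray between 0.0643 and 0.1343 m) or (x of cap_1 in the frame of tray between -0.035 and 0.035 m and y of cap_1 in the frame of tray between 0.0643 and 0.1343 m) or (x of shaft_1 in the frame of tray between -0.035 and 0.035 m and y of shaft_1 in the frame of tray between 0.0643 and 0.1343 m) or (x of bracket_2 in the frame of tray between -0.035 and 0.035 m and y of bracket_2 in the frame of tray between 0.0643 and 0.1343 m) or (x of cap_2 in the frame of tray between -0.035 and 0.035 m and y of cap_2 in the frame of tray between 0.0643 and 0.1343 m) or (x of shaft_2 in the frame of tray between -0.035 and 0.035 m and y of shaft_2 in the frame of tray between 0.0643 and 0.1343 m)) and angle between each of bracket_1, cap_1, shaft_1, bracket_2, cap_2, shaft_2's own z axis and vertical below 0.15 rad and linear speed of each of bracket_1, cap_1, shaft_1, bracket_2, cap_2, shaft_2 below 0.02 m/s); the robot touches nothing.
It also fails if it takes over 54 s, if anything falls off the work surface, if the arm or the gripper's body presses on something with over 40 N, if the wrist force passes 120 N, or if a joint passes its speed limit or range.

## Working session

There is one attempt and no reset: what is moved stays moved. The work goes in short steps, Python scripts to look and compute and a shell command to move; the robot and the scene stay as the last step left them, time stands still between calls to the robot, and variables do not carry over. Pictures are saved under pics/ and viewed, at most 10 in all, crops included, and the job is handed in when it is done.

```bash
mkdir -p pics; ls; python3 - <<'E'
from rig import robot
import cv2,pickle
for n in("top","side"):
    c=robot.camera(n); cv2.imwrite(f"pics/{n}0.png",c["pixels"][:,:,::-1]); pickle.dump(c,open(n+".pkl","wb"))
    print(n,c["intrinsics"],c["extrinsics"])
o=robot.get_obs();print(o["time"],o["position"],o["tool_rot"],o["grip_width"],robot.nose_length)
E
```

```text
pics
top [[490.09436789   0.         314.57174735]
 [  0.         490.09436789 207.25381152]
 [  0.           0.           1.        ]] [[-0.01818322 -0.98226426  0.18661806  0.29851399]
 [-0.99983337  0.01756239 -0.00497959  0.07282855]
 [ 0.00161381 -0.18667751 -0.98241992  1.3627319 ]
 [ 0.          0.          0.          1.        ]]
side [[395.68097123   0.         324.97641735]
 [  0.         395.68097123 198.73886445]
 [  0.           0.           1.        ]] [[-0.95099573 -0.22939896  0.20732399  0.36945776]
 [-0.30914394  0.71862465 -0.6229034   0.64624915]
 [-0.00609473 -0.65647143 -0.75432627  0.71508491]
 [ 0.          0.          0.          1.        ]]
0.1 [ 0.14537829 -0.60719751  0.246661  ] [ 9.93115141e-01  1.17137943e-01  5.13054625e-05 -1.00855886e-03] 0.08702799352480955 0.025
```

View pics/top0.png

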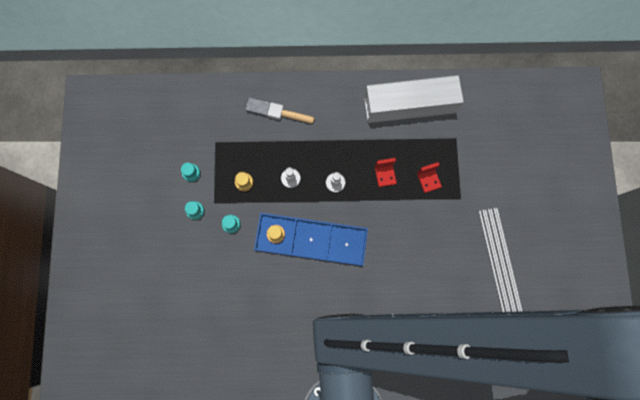

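View pics/side0.png

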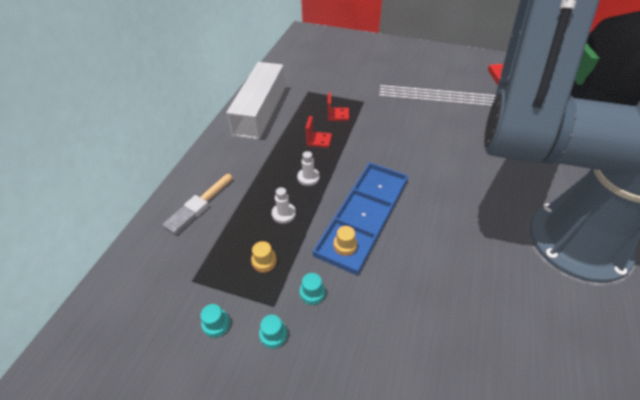

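Top view: the brass cap already sits in the left bay at (276,234), and the two empty bays have centres near (311,240) and (347,244). 
- **Shafts:** (290,177) and (336,182). 
- **Brackets:** (386,173) and (430,178). 
- **Leave alone:** the spare brass cap at (243,181) and the turquoise decoys at (190,172), (194,210) and (231,224).

The job is one shaft and one bracket. I'll check these in a close crop.

```bash
python3 - <<'E'
import cv2
im=cv2.imread("pics/top0.png")
cv2.imwrite("pics/top_crop.png",cv2.resize(im[135:275,250:450],None,fx=4,fy=4,interpolation=cv2.INTER_CUBIC))
im=cv2.imread("pics/side0.png")
cv2.imwrite("pics/side_crop.png",cv2.resize(im[85:235,250:410],None,fx=4,fy=4,interpolation=cv2.INTER_CUBIC))
E
```

```text
(no output)
```

View pics/top_crop.png

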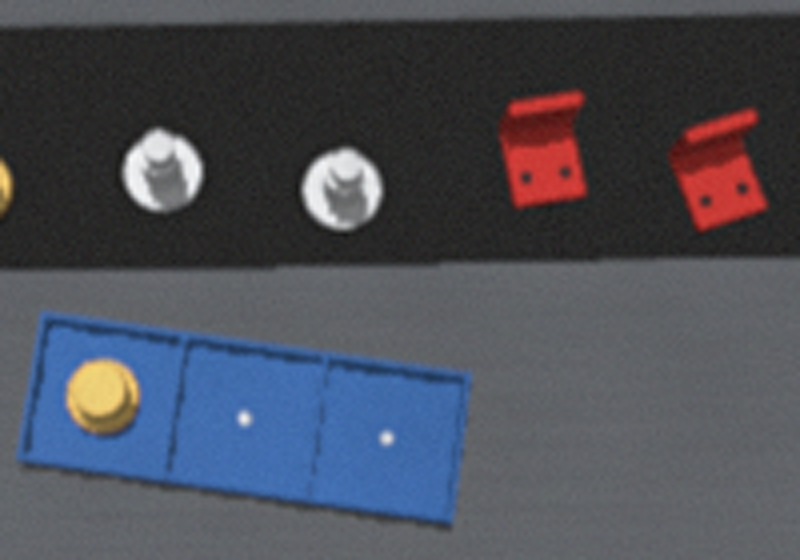

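View pics/side_crop.png

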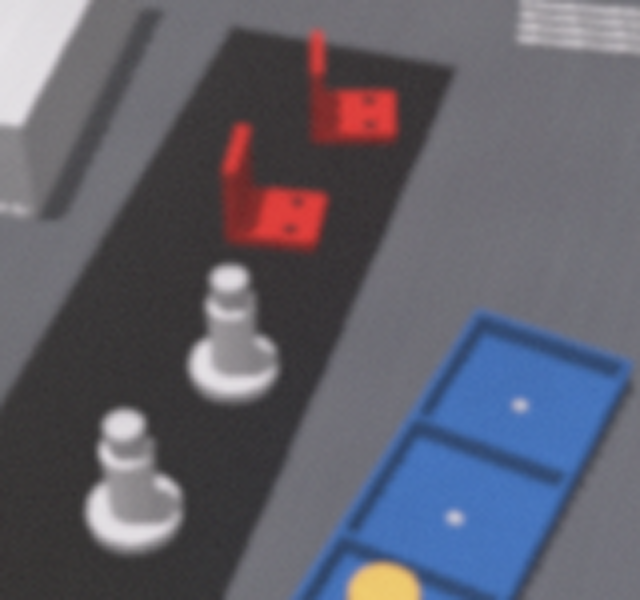

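The crop confirms the choice. I'll take the right shaft, with its flange centre at crop (343,190), and the left bracket, with its leaf top near (547,103) and near edge from (522,207) to (586,195). White dots mark the floor centres of the empty bays at (244,419) and (387,438).

```bash
cat > h.py <<'E'
import numpy as np,pickle
from scipy.spatial.transform import Rotation as R
C={n:pickle.load(open(f"{n}.pkl","rb")) for n in("top","side")}
O={"top":(250,135),"side":(250,85)}
def bp(n,u,v,z,crop=True):
    c=C[n]
    if crop: u,v=(u+.5)/4-.5+O[n][0],(v+.5)/4-.5+O[n][1]
    E=np.array(c["extrinsics"]);d=E[:3,:3]@np.linalg.solve(c["intrinsics"],[u,v,1.]);o=E[:3,3]
    return (o+d*(z-o[2])/d[2])[:2]
def rel(target,yaw):  # target TCP pos, tool pointing down, tool y axis at yaw (mod 180) -> shift mm/turn deg in current tool axes
    from rig import robot
    o=robot.get_obs();r=R.from_quat(o["tool_rot"]);p=np.array(o["position"])
    best=None
    for k in(0,np.pi):
        a=yaw+k; y=np.array([np.cos(a),np.sin(a),0]);z=np.array([0,0,-1.]);x=np.cross(y,z)
        t=(r.inv()*R.from_matrix(np.c_[x,y,z])).as_rotvec(degrees=True)
        if best is None or np.linalg.norm(t)<np.linalg.norm(best):best=t
    print("shift",(r.inv().apply(np.array(target)-p)*1000).round(1),"turn",best.round(1),"q6",np.degrees(o["q"][5]).round(1),"t",o["time"])
E
python3 - <<'E'
from h import *
np.set_printoptions(precision=4,suppress=True)
P={"dotM":("top",244,419,.004),"dotMs":("side",455,518,.004),"dotR":("top",387,438,.004),"dotRs":("side",519,405,.004),
"shR_fl":("top",343,190,.014),"shR_top":("top",346,160,.084),"shR_fl_s":("side",233,368,.014),"shR_top_s":("side",229,279,.084),
"leafA":("top",508,104,.064),"leafB":("top",583,95,.064),"nearA":("top",520,208,.012),"nearB":("top",586,196,.012),"holeA":("top",525,177,.012),"holeB":("top",565,172,.012),
"s_nearA":("side",319,247,.004),"s_nearB":("side",328,193,.012),"s_leafA":("side",229,170,.064),"s_leafB":("side",243,125,.064),
"trTL":("top",42,312,.02),"trTR":("top",470,375,.02),"trBR":("top",452,524,.02),"trBL":("top",20,460,.02),
"cap":("top",103,395,.054)}
for k,v in P.items(): print(k,bp(*v))
o=__import__("rig").robot.get_obs();print(R.from_quat(o["tool_rot"]).as_matrix())
E
```

```text
dotM [0.4657 0.0786]
dotMs [0.4661 0.0768]
dotR [ 0.4506 -0.0206]
dotRs [ 0.4509 -0.0212]
shR_fl [0.626  0.0058]
shR_top [0.6297 0.0068]
shR_fl_s [0.6248 0.0113]
shR_top_s [0.6259 0.0069]
leafA [ 0.6726 -0.1066]
leafB [ 0.6781 -0.1584]
nearA [ 0.6112 -0.1191]
nearB [ 0.6191 -0.1662]
holeA [ 0.6337 -0.1236]
holeB [ 0.6368 -0.1521]
s_nearA [ 0.6114 -0.1223]
s_nearB [ 0.6196 -0.1686]
s_leafA [ 0.6691 -0.111 ]
s_leafB [ 0.6761 -0.1583]
trTL [0.5411 0.2178]
trTR [ 0.4915 -0.0783]
trBR [ 0.3892 -0.0621]
trBL [0.4382 0.2326]
cap [0.4775 0.1729]
[[ 0.9726  0.2327 -0.0001]
 [ 0.2327 -0.9726  0.002 ]
 [ 0.0003 -0.002  -1.    ]]
```

```bash
python3 -c "
from h import *
rel((.671,-.1355,.16),.15)"
```

```text
shift [ 620.9 -336.3   87.5] turn [ -0.1  -0.1 -85.1] q6 -10.2 t 0.1
```

```bash
python3 -m crank '[621,-336,87,0,0,-85,0,621,-336,87,0,0,-85,0,621,-336,87,0,0,-85,0,621,-336,87,0,0,-85,0,621,-336,87,0,0,-85,0]' 40; python3 -c "
from h import *
rel((.671,-.1355,.16),.15)"
```

```text
time: 0.52
position: [0.3003, -0.4682, 0.2215]
tool_rot: [0.908, 0.419, 0.0, -0.0]
ft_force: [0.6, -0.6, -0.6]
grip_width: 0.0869
grip_force: 0.0
shift [493.6  66.5  61.7] turn [ -0.  -0. -49.] q6 -28.4 t 0.5167
```

```bash
python3 -m crank '[494,66,62,0,0,-49,0,494,66,62,0,0,-49,0,494,66,62,0,0,-49,0,494,66,62,0,0,-49,0,494,66,62,0,0,-49,0]'; python3 -c "
from h import *
rel((.671,-.1355,.16),.15)"
```

```text
time: 0.93
position: [0.4549, -0.3306, 0.1958]
tool_rot: [0.735, 0.678, -0.0, -0.0]
ft_force: [0.1, -0.7, 0.0]
grip_width: 0.0866
grip_force: 0.0
shift [211.7 199.8  35.8] turn [ -0.   -0.  -13.2] q6 -42.8 t 0.9333
```

```bash
python3 -m crank '[212,200,36,0,0,-13,0,212,200,36,0,0,-13,0,212,200,36,0,0,-13,0,212,200,36,0,0,-13,0,212,200,36,0,0,-13,0]'; python3 -c "
from h import *
rel((.671,-.1355,.16),.15)"
```

```text
time: 1.35
position: [0.6092, -0.1929, 0.1701]
tool_rot: [0.655, 0.755, -0.0, -0.0]
ft_force: [1.3, -0.7, 1.1]
grip_width: 0.0871
grip_force: 0.0
shift [48.1 69.3 10.1] turn [-0.1 -0.  -0.5] q6 -35.7 t 1.35
```

```bash
python3 -m crank '[24,35,5,0,0,0,0,48,69,10,0,0,0,0,48,69,10,0,0,0,0,48,69,10,0,0,0,0,48,69,10,0,0,0,0]'; python3 -c "
from h import *
rel((.671,-.1355,.052),.15)"
```

```text
time: 1.77
position: [0.669, -0.1373, 0.1601]
tool_rot: [0.655, 0.755, -0.001, -0.001]
ft_force: [-0.5, -0.9, -0.7]
grip_width: 0.0872
grip_force: 0.0
shift [  1.5   2.5 108. ] turn [-0.1 -0.  -0.5] q6 -29.0 t 1.7667
```

```bash
python3 -m crank '[1,2,30,0,0,0,0,1,2,60,0,0,0,0,1,2,90,0,0,0,0,1,2,108,0,0,0,0,1,2,108,0,0,0,0]'; python3 -m crank '[0,0,0,0,0,0,200,0,0,0,0,0,0,255,0,0,0,0,0,0,255,0,0,0,0,0,0,255,0,0,0,0,0,0,255]' 40
```

```text
time: 2.18
position: [0.6668, -0.1371, 0.0483]
tool_rot: [0.657, 0.754, -0.002, -0.005]
ft_force: [-1.5, -0.3, -0.3]
grip_width: 0.0872
grip_force: 0.0
time: 2.6
position: [0.6724, -0.1367, 0.0545]
tool_rot: [0.656, 0.755, 0.0, 0.001]
ft_force: [0.2, -0.9, -0.2]
grip_width: 0.0617
grip_force: 0.0
```

```bash
python3 -m crank '[0,0,0,0,0,0,255,0,0,0,0,0,0,255,0,0,0,0,0,0,255,0,0,0,0,0,0,255,0,0,0,0,0,0,255]' 40
```

```text
time: 3.02
position: [0.6716, -0.1362, 0.0528]
tool_rot: [0.656, 0.755, -0.0, -0.0]
ft_force: [0.6, -0.1, 0.7]
grip_width: 0.0283
grip_force: 0.0
```

```bash
python3 -m crank '[0,0,0,0,0,0,255,0,0,0,0,0,0,255,0,0,0,0,0,0,255,0,0,0,0,0,0,255,0,0,0,0,0,0,255]' 40; python3 -m crank '[0,0,-10,0,0,0,255,0,0,-30,0,0,0,255,0,0,-50,0,0,0,255,0,0,-60,0,0,0,255,0,0,-60,0,0,0,255]' 40;  python3 -c "
from h import *
rel((.4765,-.025,.112),-.15)"
```

```text
time: 3.43
position: [0.6719, -0.1363, 0.0528]
tool_rot: [0.656, 0.755, 0.0, 0.0]
ft_force: [0.3, 0.2, -0.7]
grip_width: 0.0075
grip_force: 40.0
time: 3.85
position: [0.6731, -0.1368, 0.1159]
tool_rot: [0.656, 0.755, 0.001, 0.002]
ft_force: [-0.0, -0.9, -2.6]
grip_width: 0.0078
grip_force: 40.0
shift [ 138.4 -179.     2.7] turn [ 0.3  0.1 16.7] q6 -28.9 t 3.85
```

```bash
python3 -m crank '[15,-20,0,0,0,2,255,36,-47,0,0,0,5,255,58,-76,0,0,0,8,255,80,-104,0,0,0,11,255,102,-132,0,0,0,14,255]' 40; python3 -c "
from h import *
rel((.4765,-.025,.112),-.15)"
```

```text
time: 4.27
position: [0.5241, -0.0529, 0.1121]
tool_rot: [0.744, 0.669, -0.001, -0.001]
ft_force: [0.3, 0.4, -3.2]
grip_width: 0.0077
grip_force: 40.0
shift [ 22.7 -50.3   0.2] turn [-0.1 -0.   2.5] q6 -11.8 t 4.2667
```

```bash
python3 -m crank '[10,-22,0,0,0,1,255,18,-40,0,0,0,2,255,23,-50,0,0,0,2,255,23,-50,0,0,0,2,255,23,-50,0,0,0,2,255]' 40; python3 - <<'E'
from h import *
from rig import robot
import cv2
rel((.4765,-.025,.053),-.15)
im=robot.camera("side")["pixels"][60:260,200:460,::-1]
cv2.imwrite("pics/s2.png",cv2.resize(im,None,fx=3,fy=3,interpolation=cv2.INTER_CUBIC))
E
```

```text
time: 4.68
position: [0.4801, -0.026, 0.1128]
tool_rot: [0.754, 0.657, 0.0, 0.001]
ft_force: [0.3, 0.0, -2.7]
grip_width: 0.0077
grip_force: 40.0
shift [ 0.5 -3.8 59.8] turn [0.1 0.  0.7] q6 -8.6 t 4.6833
```

View pics/s2.png

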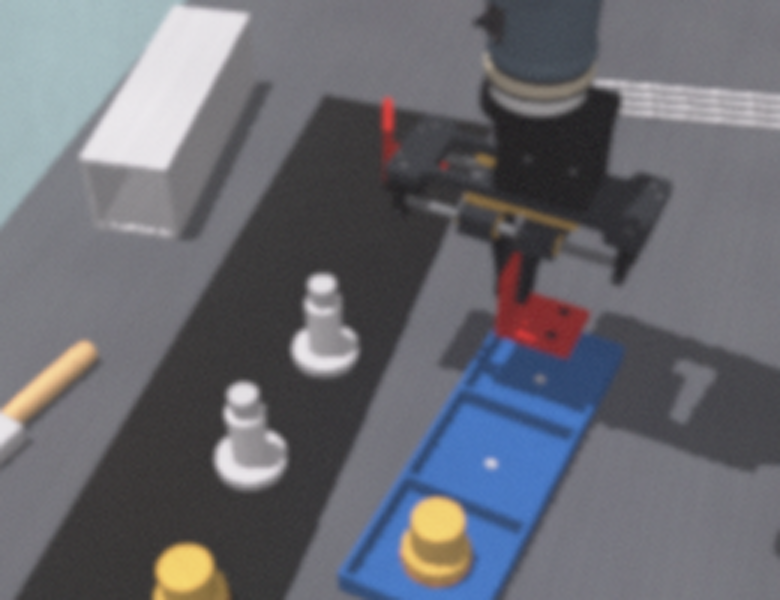

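The bracket is held level above the far empty bay, with the base at about (545,325) and the bay dot at (540,380). The spare shaft and both caps are untouched. Next I'll lower it.

```bash
python3 -m crank '[0,-2,15,0,0,0,255,0,-2,30,0,0,0,255,0,-2,45,0,0,0,255,0,-2,53,0,0,0,255,0,-2,56,0,0,0,255]' 40; python3 -m crank '[0,0,1,0,0,0,255,0,0,2,0,0,0,255,0,0,2,0,0,0,255,0,0,2,0,0,0,255,0,0,2,0,0,0,255]' 40
```

```text
time: 5.15
position: [0.4784, -0.0263, 0.0555]
tool_rot: [0.754, 0.656, -0.0, 0.0]
ft_force: [-0.5, -0.4, -2.7]
grip_width: 0.0076
grip_force: 40.0
time: 5.57
position: [0.4776, -0.0256, 0.0554]
tool_rot: [0.754, 0.657, 0.0, 0.001]
ft_force: [-1.0, 0.0, -2.9]
grip_width: 0.0078
grip_force: 40.0
```

```bash
python3 -m crank '[0,0,1,0,0,0,255,0,0,2,0,0,0,255,0,0,2,0,0,0,255,0,0,2,0,0,0,255,0,0,2,0,0,0,255]' 40
```

```text
time: 5.98
position: [0.4772, -0.0255, 0.0528]
tool_rot: [0.754, 0.657, -0.0, -0.0]
ft_force: [-0.9, 0.7, -3.0]
grip_width: 0.0077
grip_force: 40.0
```

```bash
python3 -m crank '[0,0,0.5,0,0,0,255,0,0,1,0,0,0,255,0,0,1,0,0,0,255,0,0,1,0,0,0,255,0,0,1,0,0,0,255]' 40
```

```text
time: 6.4
position: [0.4772, -0.0255, 0.0527]
tool_rot: [0.754, 0.657, 0.0, 0.0]
ft_force: [-1.2, -0.3, 6.3]
grip_width: 0.0079
grip_force: 40.0
```

```bash
python3 -m crank '[0,0,0,0,0,0,108,0,0,0,0,0,0,108,0,0,0,0,0,0,108,0,0,0,0,0,0,108,0,0,0,0,0,0,108]' 40; python3 -m crank '[0,0,-20,0,0,0,108,0,0,-50,0,0,0,60,0,0,-80,0,0,0,0,0,0,-105,0,0,0,0,0,0,-105,0,0,0,0]' 40;  python3 -c "
from h import *
rel((.627,.0075,.157),0)"
```

```text
time: 6.82
position: [0.4773, -0.0255, 0.0517]
tool_rot: [0.754, 0.657, -0.0, -0.0]
ft_force: [-0.1, -0.6, -0.2]
grip_width: 0.0333
grip_force: 0.0
time: 7.23
position: [0.4799, -0.0261, 0.1609]
tool_rot: [0.754, 0.657, 0.003, 0.004]
ft_force: [0.5, 0.5, -0.3]
grip_width: 0.0667
grip_force: 0.0
shift [ 53.6 141.    5.1] turn [ 0.5  0.1 -7.9] q6 -8.6 t 7.2333
```

```bash
python3 -m crank '[12,32,0,0,0,-2,0,24,64,0,0,0,-4,0,38,100,0,0,0,-6,0,54,141,0,0,0,-8,0,54,141,0,0,0,-8,0]' 40; python3 - <<'E'
from h import *
from rig import robot
import cv2
rel((.627,.0075,.157),0)
cv2.imwrite("pics/t3.png",cv2.resize(robot.camera("top")["pixels"][120:280,200:460,::-1],None,fx=3,fy=3,interpolation=cv2.INTER_CUBIC))
cv2.imwrite("pics/s3.png",cv2.resize(robot.camera("side")["pixels"][60:260,200:460,::-1],None,fx=3,fy=3,interpolation=cv2.INTER_CUBIC))
E
```

```text
time: 7.65
position: [0.6324, 0.0093, 0.1568]
tool_rot: [0.706, 0.708, 0.004, 0.004]
ft_force: [1.2, -0.6, 0.7]
grip_width: 0.0861
grip_force: 0.0
shift [-1.8 -5.4 -0.3] turn [0.6 0.  0.2] q6 -9.5 t 7.65
```

View pics/s3.png

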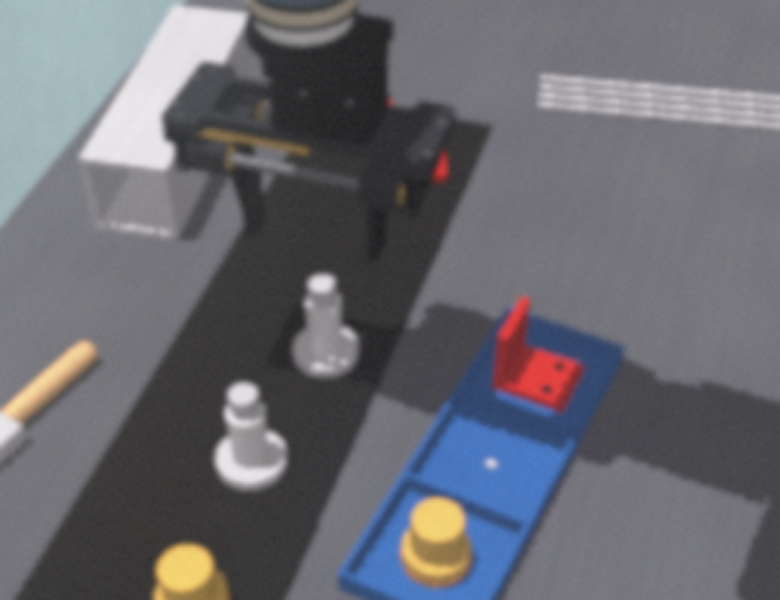

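The bracket stands in its bay at about (535,370), the middle bay (dot at 490,463) is free, and the open gripper is above the chosen shaft at (322,330). Now I'll descend on the shaft.

```bash
python3 -m crank '[0,-1,25,0,0,0,0,0,-1,50,0,0,0,0,0,-1,80,0,0,0,0,0,-1,103,0,0,0,0,0,-1,103,0,0,0,0]' 40; python3 -m crank '[0,0,0,0,0,0,0,0,0,0,0,0,0,255,0,0,0,0,0,0,255,0,0,0,0,0,0,255,0,0,0,0,0,0,255]' 40; python3 -c "
from h import *
rel((.627,.0075,.053),0)"
```

```text
time: 8.17
position: [0.6172, 0.0089, 0.0486]
tool_rot: [0.707, 0.707, -0.004, -0.005]
ft_force: [-0.4, 0.9, -0.1]
grip_width: 0.087
grip_force: 0.0
time: 8.58
position: [0.6241, 0.0084, 0.0554]
tool_rot: [0.707, 0.708, 0.001, 0.001]
ft_force: [0.4, 0.3, -0.6]
grip_width: 0.0676
grip_force: 0.0
shift [-0.9  2.9  2.4] turn [0.2 0.  0.1] q6 -9.5 t 8.5833
```

```bash
python3 -m crank '[-1,2,0,0,0,0,255,-1,2,0,0,0,0,255,-1,2,0,0,0,0,255,-1,2,0,0,0,0,255,-1,2,0,0,0,0,255]' 40; python3 -m crank '[0,0,0,0,0,0,255,0,0,0,0,0,0,255,0,0,0,0,0,0,255,0,0,0,0,0,0,255,0,0,0,0,0,0,255]' 40
```

```text
time: 9.0
position: [0.6252, 0.0076, 0.0538]
tool_rot: [0.707, 0.708, -0.0, -0.0]
ft_force: [0.3, -0.2, 0.5]
grip_width: 0.0347
grip_force: 0.0
time: 9.42
position: [0.6258, 0.0075, 0.0538]
tool_rot: [0.707, 0.708, 0.0, 0.0]
ft_force: [0.7, 0.3, -0.9]
grip_width: 0.027
grip_force: 40.0
```

```bash
python3 -m crank '[0,0,-10,0,0,0,255,0,0,-30,0,0,0,255,0,0,-50,0,0,0,255,0,0,-65,0,0,0,255,0,0,-65,0,0,0,255]' 40; python3 -c "
from h import *
rel((.466,.0777,.119),0)"
```

```text
time: 9.83
position: [0.6264, 0.0074, 0.122]
tool_rot: [0.707, 0.708, 0.001, 0.002]
ft_force: [0.8, 0.2, -3.2]
grip_width: 0.0273
grip_force: 40.0
shift [  70.5 -160.3    2.3] turn [0.2 0.  0.1] q6 -9.6 t 9.8333
```

```bash
python3 -m crank '[8,-18,0,0,0,0,255,20,-45,0,0,0,0,255,33,-75,0,0,0,0,255,46,-105,0,0,0,0,255,59,-133,0,0,0,0,255]' 40; python3 -m crank '[8,-18,0,0,0,0,255,11,-27,0,0,0,0,255,11,-27,0,0,0,0,255,11,-27,0,0,0,0,255,11,-27,0,0,0,0,255]' 40; python3 - <<'E'
from h import *
from rig import robot
import cv2
rel((.466,.0777,.054),0)
cv2.imwrite("pics/s4.png",cv2.resize(robot.camera("side")["pixels"][60:260,200:460,::-1],None,fx=3,fy=3,interpolation=cv2.INTER_CUBIC))
E
```

```text
time: 10.25
position: [0.4889, 0.0669, 0.118]
tool_rot: [0.707, 0.707, -0.001, -0.002]
ft_force: [-0.2, 0.3, -3.7]
grip_width: 0.0271
grip_force: 40.0
time: 10.67
position: [0.4679, 0.0767, 0.119]
tool_rot: [0.707, 0.707, 0.001, 0.001]
ft_force: [0.5, -0.2, -3.1]
grip_width: 0.0269
grip_force: 40.0
shift [ 1.  -2.1 65. ] turn [0.2 0.  0. ] q6 -4.3 t 10.6667
```

View pics/s4.png

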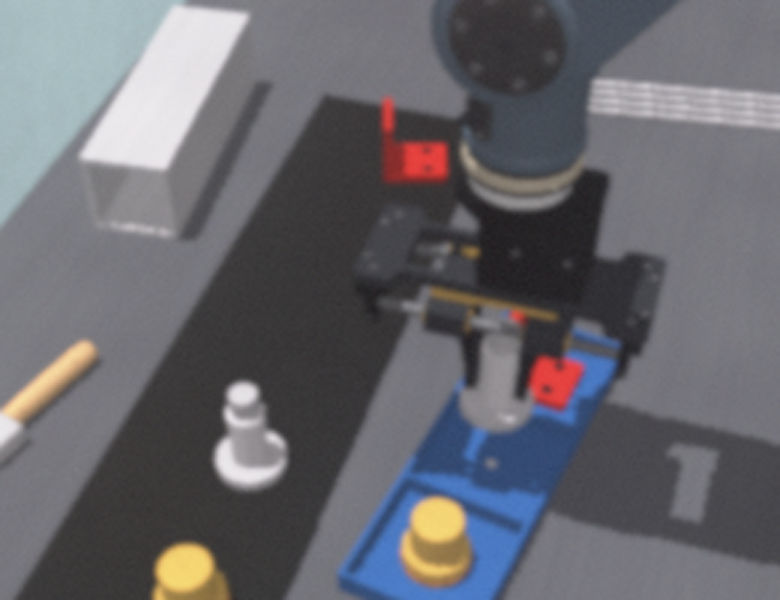

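The shaft hangs upright over the middle bay, with its flange at about (497,405) and the bay dot at (490,463). Now I'll lower it.

```bash
python3 -m crank '[0,-1,15,0,0,0,255,0,-1,30,0,0,0,255,0,-1,45,0,0,0,255,0,-1,57,0,0,0,255,0,-1,61,0,0,0,255]' 40; python3 -m crank '[0,0,1,0,0,0,255,0,0,2,0,0,0,255,0,0,2.5,0,0,0,255,0,0,2.5,0,0,0,255,0,0,2.5,0,0,0,255]' 40; python3 -m crank '[0,0,0.5,0,0,0,255,0,0,1,0,0,0,255,0,0,1,0,0,0,255,0,0,1,0,0,0,255,0,0,1,0,0,0,255]' 40
```

```text
time: 11.13
position: [0.4653, 0.0767, 0.0563]
tool_rot: [0.707, 0.707, -0.0, -0.0]
ft_force: [-0.6, 0.9, -3.0]
grip_width: 0.0273
grip_force: 40.0
time: 11.55
position: [0.4647, 0.0773, 0.0559]
tool_rot: [0.707, 0.708, 0.0, 0.001]
ft_force: [0.2, -0.2, -3.7]
grip_width: 0.0269
grip_force: 40.0
time: 11.97
position: [0.4642, 0.0773, 0.0544]
tool_rot: [0.707, 0.708, 0.0, 0.0]
ft_force: [-0.3, -0.4, -4.2]
grip_width: 0.0272
grip_force: 40.0
```

```bash
python3 -m crank '[0,0,0.5,0,0,0,255,0,0,1,0,0,0,255,0,0,1,0,0,0,255,0,0,1,0,0,0,255,0,0,1,0,0,0,255]' 40
```

```text
time: 12.38
position: [0.4644, 0.0773, 0.0537]
tool_rot: [0.707, 0.708, 0.0, 0.0]
ft_force: [-0.3, -0.4, 4.9]
grip_width: 0.0268
grip_force: 40.0
```

On the floor; now release, rise and look.

```bash
python3 -m crank '[0,0,0,0,0,0,80,0,0,0,0,0,0,80,0,0,0,0,0,0,80,0,0,0,0,0,0,80,0,0,0,0,0,0,80]' 40; python3 -m crank '[0,0,-15,0,0,0,80,0,0,-45,0,0,0,80,0,0,-80,0,0,0,80,0,0,-120,0,0,0,80,0,0,-140,0,0,0,80]' 40; python3 -m crank '[0,0,-30,0,0,0,80,0,0,-60,0,0,0,80,0,0,-80,0,0,0,80,0,0,-80,0,0,0,80,0,0,-80,0,0,0,80]' 40; python3 - <<'E'
from h import *
from rig import robot
import cv2
cv2.imwrite("pics/s5.png",cv2.resize(robot.camera("side")["pixels"][60:260,200:460,::-1],None,fx=3,fy=3,interpolation=cv2.INTER_CUBIC))
E
```

```text
time: 12.8
position: [0.4643, 0.0773, 0.0532]
tool_rot: [0.707, 0.708, 0.0, 0.0]
ft_force: [0.0, -0.7, -0.2]
grip_width: 0.0524
grip_force: 0.0
time: 13.22
position: [0.4656, 0.0773, 0.1968]
tool_rot: [0.707, 0.708, 0.002, 0.002]
ft_force: [0.5, 0.3, -0.3]
grip_width: 0.0594
grip_force: 0.0
time: 13.63
position: [0.4646, 0.0773, 0.2741]
tool_rot: [0.707, 0.708, 0.001, 0.001]
ft_force: [-0.0, 0.4, -1.2]
grip_width: 0.0595
grip_force: 0.0
```

View pics/s5.png

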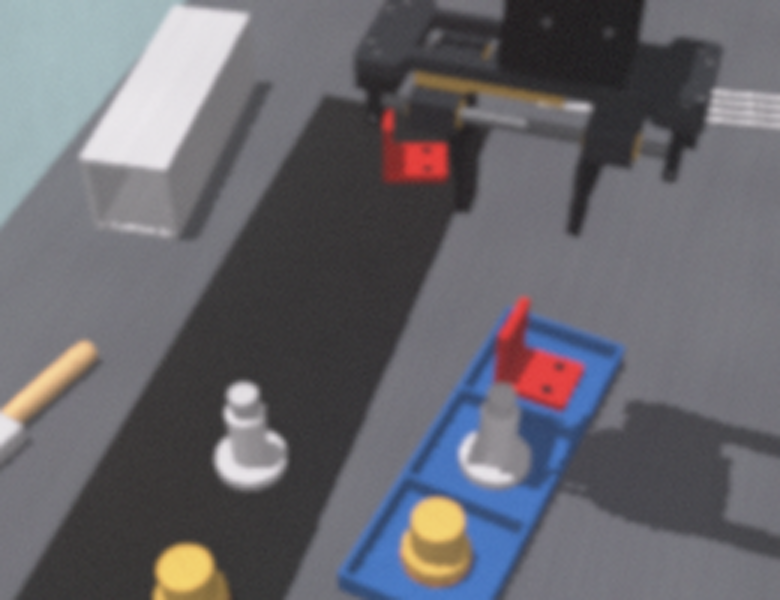

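The bracket (540,370), shaft (493,455) and cap (436,545) stand upright, one to a bay. The spares on the mat haven't moved, and the gripper is clear of everything.

```bash
python3 -c "
from rig import robot
print(robot.hand_in())"
```

```text
the job is handed in; nothing more can be done
None
```

The kit is complete and handed in at about 13.7 s: a red bracket and a steel shaft now stand in the two empty bays beside the original brass cap, and the spares were left untouched; the hand-in gave no pass/fail result.

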